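# Set out the wooden cakes on the red tiers

## Robot

A 6-joint arm with a two-finger parallel gripper is mounted at the origin on the work surface. World frame = base frame: x ahead of the robot, y to its left, z up, the work surface at z = 0. Lengths are in m, angles in rad, forces in N, time in s.
With the tool pointing down it reaches from about 0.375 to 0.975 m from the base axis. Payload 3.8 kg.
Tool frame: the origin (TCP) lies on the centre line of the jaws, within the pads' length; the fingertips stand 14 mm ahead of it and the grasp point (between the pads) lies 5 mm behind it (robot.tip_extent is the z of the fingertips in the tool frame, in m); z points along the fingers, y is the direction in which the jaws open and shut (so a half turn about z gives the same grasp; the last joint's range is limited). The gripper opens to 88 mm and grips with 3 to 60 N. Pads are 18 mm wide; open, the fingers measure 123 mm over their backs; the gripper's body (75 mm by 187 mm) begins 45 mm behind the grasp point.
Start: joints at [1.256, 0.264, 1.604, -0, 1.274, -0.037], TCP at [0.185, 0.649, 0.253] pointing down, gripper open.
Joint ranges: [-2.63, 2.63], [-0.94, 2.18], [0.31, 2.57], [-1.31, 4.45], [0, 2.66], [-2.55, 2.55]. Speed limits (rad/s): [2.57, 2.57, 3.14, 3.14, 3.14, 3.14].

## Interface

Orientations are given as a unit quaternion [x, y, z, w].
In Python, from cell import robot gives the robot as it stands.
- The arm moves only by the tool move_arm, never from a script. Its arguments are lists of equal length, an entry for each row: "gripper": the closure, from -1 (fully open) to 1 (shut); "travel": the shift along the tool's x, y, z in mm, a list of three; "turn": the turn, a rotation vector about the tool's x, y, z in rad, a list of three. In form: {"gripper": [gripper, ...], "travel": [[x, y, z], ...], "turn": [[rx, ry, rz], ...]}. A call has 1 to 10 rows; each row shifts and turns the commanded pose from where the row before left it, along the tool's axes as they then stand; what a row does not reach is not made up. A row lasts 1/12 s, in which the tool goes at most 41.7 mm and 7.16 degrees, less where a joint would pass 70% of its speed; a pose out of reach is approached as far as the arm can. A call is refused whole if a number of a shift passes 41.7 or a number of a turn 0.125, either way. A call with a gripper value outside its range is refused whole. The fingers move at their own pace and stop on an object; "force" is the grip in N (left out, the last holds). Time passes only in rows, so rows that do not move let the fingers close. It gives the time, the measured TCP pose, the force and the opening at its end, in the units of the state.
- robot.get_obs(): the state, without advancing time (a new reading comes with each control period).
- robot.capture(name): name is "scene" or "top"; returns (picture, depth): 480x640x3 uint8, blue, green, red; 480x640 float32, m along the optical axis (not along the pixel's ray), 0 where there is no reading.
- robot.get_calibration(name): a dict with "fovy" (degrees; the focal length in pixels is half the picture's height over the tangent of half this angle, whatever the lens; pixels are square), "cx", "cy" (the principal point, pixels), "dist" ([k1, k2, p1, p2, k3] as OpenCV has them; the pictures are not rectified), "view" (4x4, takes a point from world to camera coordinates). Camera axes: x right, y up, looking along -z (the intrinsics and any distortion apply to the point x, -y, -z); pixel columns grow to the right and rows downward; lengths in m; the calibration is good to about 2 mm. A picture is of the moment at which its call begins. get_calibration takes no time and is no camera call.
- robot.finish_job(): hands the job in, once; it reports no verdict.
The state is a dict: "clock": time; "joint_positions": joint angles; "qd": joint speeds; "joint_torque": joint torques, N m; "tool_pos": TCP position; "orientation": TCP orientation; "contact_force": force on the tool from outside, world axes, zero at the start; "torque": the same for the moment, N m; "opening": finger opening in m.
Only numpy, scipy, OpenCV 4.12 (cv2) and the standard library are available. Lean on these libraries where they do the work, as an engineer would, in place of code of your own. Each camera call takes 0.05 s, during which the arm holds its last target. There are 200 camera calls.

## Task

Pick out the three round wooden cakes and set them on the red tray levels, one by one from the lowest level up: first the largest cake on the lowest level, then the middle-sized cake on the middle level, last the smallest cake on the highest level. Each must sit flat, right way up, in the middle of its level, and be let go before you take the next. Leave the square pieces, the glass tumbler of dowels and the clamp with its board where they are.

Things in the scene. Friction and masses are not known exactly. Their poses are not given: they have to be found in the camera images.
- cake_large_center (a point): the largest round wooden play cake: an upright plain birch disc, 58 mm in diameter and 30 mm tall, with a small wooden bead on the middle of its top (to 38 mm above its underside). It starts loose and right way up on a 4 mm thick olive silicone mat. The point is the disc's centre, half-way up, 15 mm above its underside; z is up through the bead.
- cake_medium_center (a point): the middle-sized round wooden play cake: an upright plain birch disc, 44 mm in diameter and 30 mm tall, with a small wooden bead on the middle of its top (to 38 mm above its underside). It starts loose and right way up on a 4 mm thick olive silicone mat. The point is the disc's centre, half-way up, 15 mm above its underside; z is up through the bead.
- cake_small_center (a point): the smallest round wooden play cake: an upright plain birch disc, 30 mm in diameter and 30 mm tall, with a small wooden bead on the middle of its top (to 38 mm above its underside). It starts loose and right way up on a 4 mm thick olive silicone mat. The point is the disc's centre, half-way up, 15 mm above its underside; z is up through the bead.
- square_large_center (a point): the larger square wooden piece, plain birch, 50 by 50 mm and 30 mm tall, bead on top to 38 mm like the cakes; not a cake, stays on the mat. The point is its centre, 15 mm above its underside; x and y run square to its sides.
- square_small_center (a point): the smaller square wooden piece, plain birch, 34 by 34 mm and 30 mm tall, bead on top to 38 mm like the cakes; not a cake, stays on the mat. The point is its centre, 15 mm above its underside; x and y run square to its sides.
- tier_low_top (a point): the lowest (and widest) of the three red plastic levels of the taken-apart tiered tray, standing by itself and fixed to the shelf: a round plate 110 mm across outside on a foot, with a rim 3 mm thick standing 4 mm above the plate. The point is the centre of the plate's upper face, 18 mm above the shelf.
- tier_middle_top (a point): the middle one of the three red plastic levels of the taken-apart tiered tray, standing by itself and fixed to the shelf: a round plate 96 mm across outside on a foot, with a rim 3 mm thick standing 4 mm above the plate. The point is the centre of the plate's upper face, 38 mm above the shelf.
- tier_high_top (a point): the highest (and narrowest) of the three red plastic levels of the taken-apart tiered tray, standing by itself and fixed to the shelf: a round plate 82 mm across outside on a foot, with a rim 3 mm thick standing 4 mm above the plate. The point is the centre of the plate's upper face, 58 mm above the shelf.
- tumbler_center (a point): a loose glass tumbler 70 mm across the rim and 95 mm tall holding wooden dowels that stand up to 160 mm above the shelf; a bystander. The point is on its axis, 47.5 mm above its underside.
- clamp_center (a point): a loose chrome clamp on a round foot of 72 mm, gripping an upright plywood board 100 mm long (along y), 18 mm thick, its top edge 127 mm above the shelf; a bystander. The point is on the foot's axis, 60 mm above the shelf.
Things that resemble listed ones, but are neither listed nor needed, are in the scene too. Leave any black or turquoise look-alike of the part that bears tier_middle_top alone.

How it is judged:
On the way, in this order (a step that is already met when the one before it is completed fails the run):
1. the large cake is set down and released on the low level (horizontal distance between cake_large_center and tier_low_top below 0.015 m and z of cake_large_center in the frame of tier_low_top between 0.011 and 0.019 m and angle between cake_large_center's own z axis and vertical below 0.1 rad and linear speed of cake_large below 0.02 m/s and contact force between the fingers and cake_large below 0.05 N), for 0.2 s.
2. the medium cake is set down and released on the middle level (horizontal distance between cake_medium_center and tier_middle_top below 0.015 m and z of cake_medium_center in the frame of tier_middle_top between 0.011 and 0.019 m and angle between cake_medium_center's own z axis and vertical below 0.1 rad and linear speed of cake_medium below 0.02 m/s and contact force between the fingers and cake_medium below 0.05 N), for 0.2 s.
3. the small cake is set down and released on the high level (horizontal distance between cake_small_center and tier_high_top below 0.015 m and z of cake_small_center in the frame of tier_high_top between 0.011 and 0.019 m and angle between cake_small_center's own z axis and vertical below 0.1 rad and linear speed of cake_small below 0.02 m/s and contact force between the fingers and cake_small below 0.05 N), for 0.2 s.
At the end, for the whole second after the job is handed in: Large, medium and small cake on the low, middle and high level: flat, upright (tilt under 0.1 rad), within 15 mm of the plate's centre, released, at rest; square pieces within 20 mm, tumbler and clamp within 25 mm of where they started (all of step 1 and all of step 2 and all of step 3 and distance of each of square_large_center, square_small_center from where it was at the start of the episode below 0.02 m and distance of each of tumbler_center, clamp_center from where it was at the start of the episode below 0.025 m); the robot touches nothing.
It fails at once if the square large is moved more than 20 mm (distance of square_large_center from where it was at the start of the episode above 0.02 m).
It fails at once if the square small is moved more than 20 mm (distance of square_small_center from where it was at the start of the episode above 0.02 m).
It fails at once if the tumbler is moved more than 25 mm (distance of tumbler_center from where it was at the start of the episode above 0.025 m).
It fails at once if the clamp is moved more than 25 mm (distance of clamp_center from where it was at the start of the episode above 0.025 m).
It also fails if it takes over 90 s, if anything falls off the work surface, if the arm or the gripper's body presses on something with over 40 N, if the wrist force passes 120 N, or if a joint passes its speed limit or range.

## Working session

There is one attempt and no reset: what is moved stays moved. The work goes in short steps, Python scripts to look and compute and a tool call to move; the robot and the scene stay as the last step left them, time stands still between calls to the robot, and variables do not carry over. Pictures are saved under pics/ and viewed, about 12 in all and at most 16, crops included, and the job is handed in when it is done.

Besides the shell and the picture viewer there is one more tool, called after "Emit:" by a JSON object that holds its "op" and its "data". move_arm: Moves the arm, as the interface text tells. Its arguments: {"type":"object","properties":{"gripper":{"type":"array","items":{"type":"number"}},"travel":{"type":"array","items":{"type":"array","items":{"type":"number"}}},"turn":{"type":"array","items":{"type":"array","items":{"type":"number"}}},"force":{"type":"number"}},"required":["gripper","travel","turn"]}

```bash
mkdir -p pics; cat > h.py <<'E'
import numpy as np,cv2
from cell import robot
def cal(n):
    c=robot.get_calibration(n);f=240/np.tan(np.radians(c["fovy"])/2)
    return np.array([[f,0,c["cx"]],[0,f,c["cy"]],[0,0,1]]),np.array(c["dist"],float),np.array(c["view"])
def world(n,uv,z=None,d=None):
    K,D,V=cal(n);uv=np.array(uv,float).reshape(-1,1,2)
    p=cv2.undistortPoints(uv,K,D).reshape(-1,2)
    r=np.c_[p[:,0],-p[:,1],-np.ones(len(p))]
    R=V[:3,:3];o=-R.T@V[:3,3];w=r@R
    t=(z-o[2])/w[:,2] if d is None else np.array(d)
    return o+w*t[:,None]
def project(n,P):
    K,D,V=cal(n);P=np.atleast_2d(P);c=P@V[:3,:3].T+V[:3,3]
    return cv2.projectPoints(c*[1,-1,-1],np.zeros(3),np.zeros(3),K,D)[0].reshape(-1,2)
E
python3 - <<'E'
from h import *
for n in("scene","top"):
    im,d=robot.capture(n);cv2.imwrite(f"pics/{n}0.png",im);np.savez(f"pics/{n}0.npz",im=im,d=d)
    K,D,V=cal(n);print(n,K[0,0],D,-V[:3,:3].T@V[:3,3],V[2,:3])
o=robot.get_obs();print(o["clock"],o["tool_pos"],o["orientation"],o["opening"])
E
```

```text
scene 522.5922337704355 [-0.00342638  0.          0.          0.          0.        ] [1.1232764  0.90567151 0.79370222] [0.46606313 0.67700583 0.56960361]
top 448.55829957642294 [0.0109035 0.        0.        0.        0.       ] [0.37438877 0.08137311 0.92995543] [-0.22551337  0.00904793  0.97419806]
0.1 [0.1849303  0.64853393 0.25149877] [ 1.38443432e-01  9.90369823e-01 -9.99951279e-04 -1.70929331e-04] 0.08805341382407654
```

View pics/scene0.png

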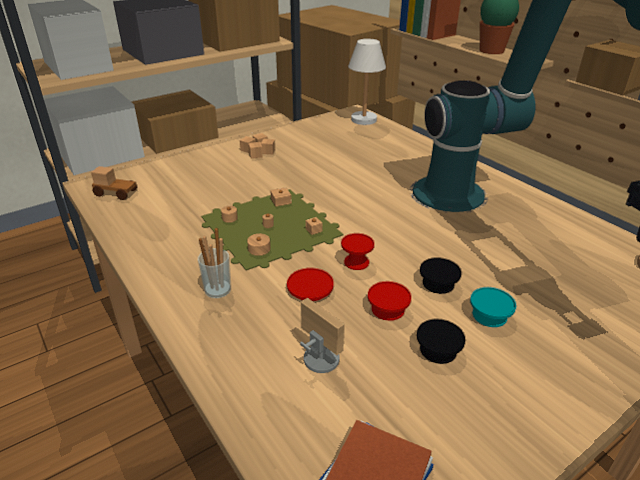

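View pics/top0.png

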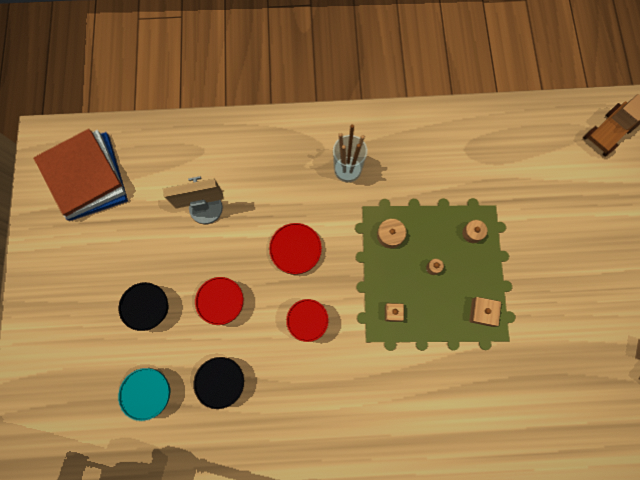

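The scene view shows the mat with the cakes at the left, and the red tiers, black/turquoise decoys, clamp and tumbler around it. In the top view the large, medium and small cakes are at about (392,232), (477,230) and (436,266). The red low, middle and high tiers are at (296,249), (220,301) and (307,321).

```bash
cat > m.py <<'E'
from h import *
def pts(n,d):
    v,u=np.mgrid[:480,:640];return world(n,np.c_[u.ravel(),v.ravel()],d=d.ravel()).reshape(480,640,3)
def measure(n,im,d,show=True):
    h=cv2.cvtColor(im,cv2.COLOR_BGR2HSV);P=pts(n,d);out=[]
    green=cv2.inRange(h,(30,80,30),(50,255,255))
    cs=cv2.findContours(green,cv2.RETR_EXTERNAL,2)[0];c=max(cs,key=cv2.contourArea)
    hull=cv2.drawContours(np.zeros_like(green),[cv2.convexHull(c)],-1,255,-1)
    red=cv2.inRange(h,(0,200,60),(4,255,255))|cv2.inRange(h,(176,200,60),(180,255,255))
    wood=hull&cv2.inRange(P[...,2],0.028,0.050)&(d>0)*np.uint8(255)
    for nm,m,lo in(("red",red,300),("wood",wood,40)):
        k,l,s,_=cv2.connectedComponentsWithStats(m)
        for i in range(1,k):
            if s[i,4]<lo: continue
            q=P[(l==i)&(d>0)];z=np.percentile(q[:,2],50)
            uv=np.argwhere(l==i)[:,::-1].astype(np.float32)
            if nm=="wood":
                q=q[abs(q[:,2]-z)<.004]; w=world(n,uv,z=.034)
                e,sz,_a=cv2.minAreaRect((w[:,:2]*1000).astype(np.float32)); 
                print(n,nm,uv.mean(0).round(),"z",z.round(4),"c depth",q[:,:2].mean(0).round(4),"rect",np.round(e,1),np.round(sz,1),round(_a),"circ r",[np.round(x,1) for x in cv2.minEnclosingCircle((w[:,:2]*1000).astype(np.float32))], "area",s[i,4])
            else:
                for zz in(.022,.042,.062):
                    w=world(n,uv,z=zz);e,r=cv2.minEnclosingCircle((w[:,:2]*1000).astype(np.float32))
                    print(n,nm,uv.mean(0).round(),"zmax",np.percentile(q[:,2],95).round(4),zz,np.round(e,1),round(2*r,1))
if __name__=="__main__":
    for n in("top","scene"):
        a=np.load(f"pics/{n}0.npz");measure(n,a["im"],a["d"])
E
python3 m.py
```

```text
top red [295. 248.] zmax 0.0206 0.022 [595.4 130.6] 108.7
top red [295. 248.] zmax 0.0206 0.042 [590.5 129.5] 106.3
top red [295. 248.] zmax 0.0206 0.062 [585.6 128.4] 103.9
top red [219. 301.] zmax 0.041 0.022 [494.6 288.8] 97.5
top red [219. 301.] zmax 0.041 0.042 [492.  284.2] 95.3
top red [219. 301.] zmax 0.041 0.062 [489.3 279.7] 93.2
top red [307. 320.] zmax 0.061 0.022 [445.7 112.1] 84.1
top red [307. 320.] zmax 0.061 0.042 [444.1 111.4] 82.3
top red [307. 320.] zmax 0.061 0.062 [442.6 110.7] 80.4
top wood [391. 232.] z 0.0327 c depth [ 0.6157 -0.0706] rect [615.3 -70.9] [56.1 55.8] 87 circ r [array([615.4, -70. ]), np.float64(29.3)] area 588
top wood [476. 230.] z 0.0325 c depth [ 0.6103 -0.2472] rect [ 610.1 -246.2] [41.9 43.9] 51 circ r [array([ 609.7, -246.7]), np.float64(22.4)] area 341
top wood [435. 266.] z 0.0327 c depth [ 0.5401 -0.1534] rect [ 539.9 -152.9] [28.6 26.9] 87 circ r [array([ 540.1, -153.1]), np.float64(14.8)] area 164
top wood [487. 311.] z 0.0327 c depth [ 0.4429 -0.2461] rect [ 443.  -245.1] [50.6 49.6] 76 circ r [array([ 443. , -245.4]), np.float64(33
[... 762 characters left out ...]
ct [ 448.7 -229. ] [38.4 52. ] 77 circ r [array([ 447.4, -230.2]), np.float64(30.0)] area 114
scene wood [229. 210.] z 0.0336 c depth [ 0.6125 -0.2428] rect [ 613.5 -243. ] [48.3 41.2] 62 circ r [array([ 613.3, -241.3]), np.float64(25.6)] area 121
scene wood [268. 217.] z 0.0338 c depth [ 0.5423 -0.1494] rect [ 544.  -149.7] [36.4 29.7] 30 circ r [array([ 544.4, -148. ]), np.float64(20.4)] area 66
scene wood [314. 222.] z 0.0335 c depth [ 0.454  -0.0578] rect [455.3 -55.7] [43.3 37.6] 83 circ r [array([455. , -55.6]), np.float64(25.8)] area 115
scene wood [258. 240.] z 0.0337 c depth [ 0.6186 -0.0678] rect [618.8 -67.4] [63.3 53.5] 59 circ r [array([617.7, -66.1]), np.float64(32.8)] area 265
```

```bash
cat > go.py <<'E'
import sys;from h import *
from scipy.spatial.transform import Rotation as R
def plan(x,y,z,yaw=0):
    o=robot.get_obs();r=R.from_quat(o["orientation"])
    g=R.from_matrix([[-np.cos(yaw),np.sin(yaw),0],[-np.sin(yaw)*-1*-1,-0+np.cos(yaw)*1,0],[0,0,-1]]) if 0 else R.from_euler('z',yaw)*R.from_matrix([[-1,0,0],[0,1,0],[0,0,-1]])
    p=np.array([x,y,z])-o["tool_pos"]
    print("t",o["clock"],"pos",o["tool_pos"].round(4) if hasattr(o["tool_pos"],"round") else np.round(o["tool_pos"],4),"d_world",(p*1000).round(1),"tool travel now",(r.inv().apply(p)*1000).round(1),"after turn",(g.inv().apply(p)*1000).round(1),"turn",(r.inv()*g).as_rotvec().round(4),"open",round(o["opening"],4),"F",np.round(o["contact_force"],1))
if __name__=="__main__": plan(*map(float,sys.argv[1:]))
E
python3 go.py .6155 -.0705 .15
python3 - <<'E'
from m import *
a=np.load("pics/top0.npz");P=pts("top",a["d"])
for nm,(u0,u1,v0,v1) in dict(tumbler=(325,375,115,190),clamp=(160,225,172,225)).items():
    q=P[v0:v1,u0:u1].reshape(-1,3);q=q[q[:,2]>.05]
    print(nm,q.min(0).round(3),q.max(0).round(3),np.percentile(q,[5,95],axis=0).round(3))
E
```

```text
t 0.1 pos [0.1849 0.6485 0.2515] d_world [ 430.6 -719.  -101.5] tool travel now [-611.2 -573.2  102.6] after turn [-430.6 -719.   101.5] turn [-0.002  -0.0003 -0.2778] open 0.0881 F [-0.  -0.5 -0.6]
tumbler [ 0.374 -0.025  0.05 ] [0.809 0.081 0.93 ] [[ 0.741 -0.02   0.055]
 [ 0.805  0.039  0.148]]
clamp [0.374 0.081 0.05 ] [0.744 0.371 0.93 ] [[0.682 0.273 0.062]
 [0.712 0.365 0.127]]
```

Emit:
{"op": "move_arm", "data": {"gripper": [-1,-1,-1,-1,-1,-1,-1,-1,-1,-1], "travel": [[0,0,0],[0,0,0],[0,0,0],[-20.5,-34.2,0],[-20.5,-34.2,0],[-20.5,-34.2,0],[-20.5,-34.2,0],[-20.5,-34.2,0],[-20.5,-34.2,0],[-20.5,-34.2,0]], "turn": [[0,0,-0.0926],[0,0,-0.0926],[0,0,-0.0926],[0,0,0],[0,0,0],[0,0,0],[0,0,0],[0,0,0],[0,0,0],[0,0,0]], "force": 25}}

```text
clock: 0.93
tool_pos: [0.3289, 0.4078, 0.2522]
orientation: [-0.0, 1.0, -0.0, -0.0]
contact_force: [0.4, 0.5, -0.0]
opening: 0.0882
```

Emit:
{"op": "move_arm", "data": {"gripper": [-1,-1,-1,-1,-1,-1,-1,-1,-1,-1], "travel": [[-20.5,-34.2,0],[-20.5,-34.2,0],[-20.5,-34.2,0],[-20.5,-34.2,0],[-20.5,-34.2,0],[-20.5,-34.2,0],[-20.5,-34.2,0],[-20.5,-34.2,0],[-20.5,-34.2,0],[-20.5,-34.2,0]], "turn": [[0,0,0],[0,0,0],[0,0,0],[0,0,0],[0,0,0],[0,0,0],[0,0,0],[0,0,0],[0,0,0],[0,0,0]]}}

```text
clock: 1.77
tool_pos: [0.5339, 0.0658, 0.2524]
orientation: [0.0, 1.0, 0.0, -0.0]
contact_force: [1.2, 1.1, -0.1]
opening: 0.0882
```

Emit:
{"op": "move_arm", "data": {"gripper": [-1,-1,-1,-1,-1,-1,-1], "travel": [[-20.5,-34.2,0],[-20.5,-34.2,0],[-20.5,-34.2,20],[-20.5,-34.2,30],[0,0,30],[0,0,20],[0,0,0]], "turn": [[0,0,0],[0,0,0],[0,0,0],[0,0,0],[0,0,0],[0,0,0],[0,0,0]]}}

```text
clock: 2.35
tool_pos: [0.6068, -0.0616, 0.1525]
orientation: [0.001, 1.0, 0.001, -0.006]
contact_force: [-1.0, 0.2, -0.7]
opening: 0.0881
```

```bash
python3 go.py .6155 -.0705 .025; python3 - <<'E'
from h import *
im,d=robot.capture("scene");im2,_=robot.capture("top")
cv2.imwrite("pics/a1.png",np.hstack([cv2.resize(im[100:320,150:400],None,fx=1.6,fy=1.6),cv2.resize(im2[120:340,300:550],None,fx=1.6,fy=1.6)])[:, :800])
E
```

```text
t 2.35 pos [ 0.6068 -0.0616  0.1525] d_world [   8.7   -8.9 -127.5] tool travel now [-10.1  -9.1 127.4] after turn [ -8.7  -8.9 127.5] turn [ 0.0016 -0.011  -0.0016] open 0.0881 F [-1.   0.2 -0.7]
```

View pics/a1.png

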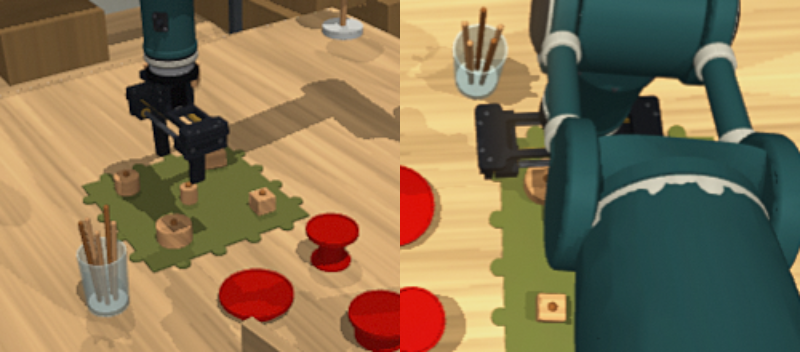

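The left half shows the open gripper above the mat with its jaws along y, and the right half shows the arm clear of the tumbler. I'll settle, correct, then descend.

Emit:
{"op": "move_arm", "data": {"gripper": [-1,-1,-1,-1,-1], "travel": [[-8.7,-8.9,20],[0,0,30],[0,0,20],[0,0,0],[0,0,0]], "turn": [[0,0,0],[0,0,0],[0,0,0],[0,0,0],[0,0,0]]}}

```text
clock: 2.87
tool_pos: [0.6198, -0.0696, 0.0899]
orientation: [-0.0, 1.0, -0.0, 0.0]
contact_force: [-0.6, -0.4, 0.3]
opening: 0.0882
```

```bash
python3 go.py .6155 -.0705 .025
```

```text
t 2.8667 pos [ 0.6198 -0.0696  0.0899] d_world [ -4.3  -0.9 -64.9] tool travel now [ 4.3 -0.9 64.9] after turn [ 4.3 -0.9 64.9] turn [-0.      0.0001  0.0009] open 0.0882 F [-0.6 -0.4  0.3]
```

Emit:
{"op": "move_arm", "data": {"gripper": [-1,-1,-1,-1,-1,-1], "travel": [[4.3,-0.9,10],[0,0,20],[0,0,20],[0,0,15],[0,0,0],[0,0,0]], "turn": [[0,0,0],[0,0,0],[0,0,0],[0,0,0],[0,0,0],[0,0,0]]}}

```text
clock: 3.37
tool_pos: [0.6156, -0.0709, 0.0248]
orientation: [-0.0, 1.0, -0.0, 0.0]
contact_force: [-0.3, -0.5, 0.2]
opening: 0.0883
```

Emit:
{"op": "move_arm", "data": {"gripper": [1,1,1,1,1,1,1,1,1,1], "travel": [[0,0,0],[0,0,0],[0,0,0],[0,0,0],[0,0,0],[0,0,0],[0,0,0],[0,0,0],[0,0,0],[0,0,0]], "turn": [[0,0,0],[0,0,0],[0,0,0],[0,0,0],[0,0,0],[0,0,0],[0,0,0],[0,0,0],[0,0,0],[0,0,0]]}}

```text
clock: 4.2
tool_pos: [0.6159, -0.0711, 0.0248]
orientation: [-0.0, 1.0, -0.0, 0.001]
contact_force: [-0.9, -0.4, 5.6]
opening: 0.0572
```

Emit:
{"op": "move_arm", "data": {"gripper": [1,1,1,1,1,1,1,1,1,1], "travel": [[0,0,-10],[0,0,-25],[0,0,-25],[0,0,-20],[2,20,0],[4,40,0],[4,40,0],[4,40,0],[4,40,0],[2.5,21,0]], "turn": [[0,0,0],[0,0,0],[0,0,0],[0,0,0],[0,0,0],[0,0,0],[0,0,0],[0,0,0],[0,0,0],[0,0,0]]}}

```text
clock: 5.03
tool_pos: [0.5937, 0.1337, 0.1041]
orientation: [-0.001, 1.0, 0.001, -0.0]
contact_force: [-0.1, -0.2, -0.3]
opening: 0.0578
```

Emit:
{"op": "move_arm", "data": {"gripper": [1,1,1], "travel": [[0,0,0],[0,0,0],[0,0,0]], "turn": [[0,0,0],[0,0,0],[0,0,0]]}}

```text
clock: 5.28
tool_pos: [0.5946, 0.1295, 0.1039]
orientation: [-0.0, 1.0, -0.0, -0.0]
contact_force: [0.6, 0.3, -0.8]
opening: 0.0575
```

```bash
python3 go.py .595 .1305 .039; python3 - <<'E'
from h import *
im,d=robot.capture("scene")
cv2.imwrite("pics/a2.png",cv2.resize(im[150:350,180:420],None,fx=2.5,fy=2.5))
E
```

```text
t 5.2833 pos [0.5946 0.1295 0.1039] d_world [  0.4   1.  -64.9] tool travel now [-0.5  1.  64.9] after turn [-0.4  1.  64.9] turn [-0.0007 -0.0005  0.0005] open 0.0575 F [ 0.6  0.3 -0.8]
```

View pics/a2.png

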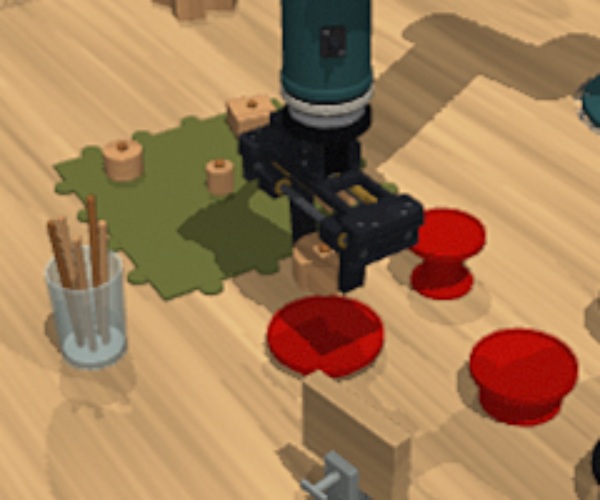

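The large cake is held level between the jaws above the low tier, and everything else is untouched. Next I'll lower it and release with a small opening.

Emit:
{"op": "move_arm", "data": {"gripper": [1,1,1,1,1,1,1,1], "travel": [[-0.4,1,15],[0,0,20],[0,0,15],[0,0,8],[0,0,3],[0,0,3],[0,0,0.5],[0,0,0]], "turn": [[0,0,0],[0,0,0],[0,0,0],[0,0,0],[0,0,0],[0,0,0],[0,0,0],[0,0,0]]}}

```text
clock: 6.0
tool_pos: [0.5959, 0.1308, 0.0402]
orientation: [0.0, 1.0, 0.0, 0.001]
contact_force: [0.6, 0.7, -0.2]
opening: 0.0574
```

Emit:
{"op": "move_arm", "data": {"gripper": [1,1,1], "travel": [[0,0,0.8],[0,0,0.5],[0,0,0]], "turn": [[0,0,0],[0,0,0],[0,0,0]]}}

```text
clock: 6.25
tool_pos: [0.5957, 0.1312, 0.0389]
orientation: [-0.0, 1.0, 0.0, 0.001]
contact_force: [-0.2, 0.6, 0.2]
opening: 0.0576
```

Emit:
{"op": "move_arm", "data": {"gripper": [1,1,1], "travel": [[0,0,0.7],[0,0,0],[0,0,0]], "turn": [[0,0,0],[0,0,0],[0,0,0]]}}

```text
clock: 6.5
tool_pos: [0.5958, 0.1312, 0.0388]
orientation: [-0.0, 1.0, 0.0, 0.001]
contact_force: [-1.9, -0.6, 5.4]
opening: 0.0574
```

Emit:
{"op": "move_arm", "data": {"gripper": [-0.7,-0.7,-0.7,-0.7,-0.7,-0.7,-0.7,-0.7,-0.7], "travel": [[0,0,0],[0,0,0],[0,0,0],[0,0,0],[0,0,-5],[0,0,-20],[0,0,-25],[0,0,-15],[0,0,0]], "turn": [[0,0,0],[0,0,0],[0,0,0],[0,0,0],[0,0,0],[0,0,0],[0,0,0],[0,0,0],[0,0,0]]}}

```text
clock: 7.25
tool_pos: [0.5982, 0.1316, 0.1069]
orientation: [-0.0, 1.0, 0.001, 0.004]
contact_force: [0.8, -0.1, 0.4]
opening: 0.075
```

Emit:
{"op": "move_arm", "data": {"gripper": [-0.7,-0.7,-0.7,-0.7,-0.7,-0.7,-0.7,-0.7,-0.7,-0.7], "travel": [[-1,-20,0],[-1.5,-38,0],[-1.5,-40,0],[-1.5,-40,0],[-1.5,-40,0],[-1.5,-40,0],[-1.5,-40,0],[-1.5,-40,0],[-1.5,-40,0],[-1.5,-40,0]], "turn": [[0,0,0],[0,0,0],[0,0,0],[0,0,0],[0,0,0],[0,0,0],[0,0,0],[0,0,0],[0,0,0],[0,0,0]]}}

```text
clock: 8.08
tool_pos: [0.6088, -0.2487, 0.1013]
orientation: [0.0, 1.0, 0.0, -0.001]
contact_force: [0.2, 0.4, 0.1]
opening: 0.0752
```

Emit:
{"op": "move_arm", "data": {"gripper": [-0.7,-0.7,-0.7], "travel": [[0,0,0],[0,0,0],[0,0,0]], "turn": [[0,0,0],[0,0,0],[0,0,0]]}}

```text
clock: 8.33
tool_pos: [0.6089, -0.2466, 0.1013]
orientation: [0.001, 1.0, 0.001, -0.001]
contact_force: [-0.1, 0.2, -0.8]
opening: 0.0748
```

```bash
python3 go.py .610 -.247 .025; python3 - <<'E'
from m import *
n="top";im,d=robot.capture(n);s,_=robot.capture("scene")
cv2.imwrite("pics/a3.png",np.hstack([cv2.resize(im[180:380,180:380],(400,400)),cv2.resize(s[170:370,200:400],(400,400))]))
P=pts(n,d);q=P[220:275,265:325].reshape(-1,3);q=q[(q[:,2]>.04)&(q[:,2]<.07)]
print("large on tier: centre",q.mean(0).round(4),np.ptp(q,axis=0).round(4),"z med",np.median(q[:,2]))
E
```

```text
t 8.3333 pos [ 0.6089 -0.2466  0.1013] d_world [  1.1  -0.4 -76.3] tool travel now [-1.3 -0.5 76.3] after turn [-1.1 -0.4 76.3] turn [ 0.0013 -0.0018 -0.0011] open 0.0748 F [-0.1  0.2 -0.8]
large on tier: centre [0.5954 0.1312 0.0469] [0.0576 0.0568 0.0158] z med 0.046780286600892895
```

View pics/a3.png

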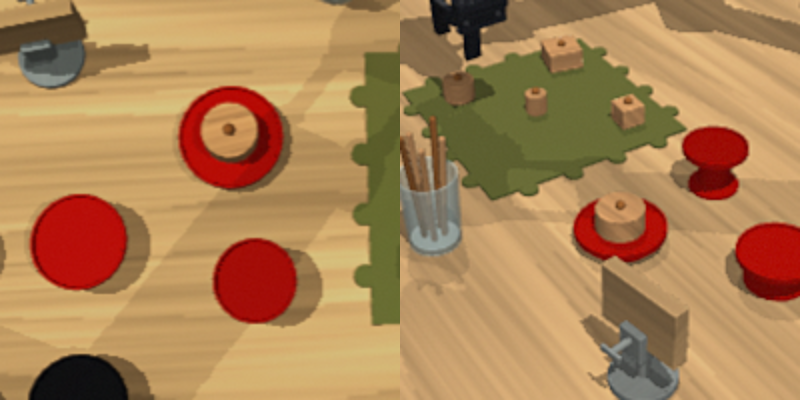

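The large cake sits flat in the middle of the low tier, with its bead at (229,130) in the crop and its measured centre within 1 mm. Next is the medium cake.

Emit:
{"op": "move_arm", "data": {"gripper": [-0.7,-0.7,-0.7,-0.7,-0.7,-0.7,-0.7], "travel": [[-1.1,-0.4,15],[0,0,25],[0,0,20],[0,0,12],[0,0,4],[0,0,0],[0,0,0]], "turn": [[0,0,0],[0,0,0],[0,0,0],[0,0,0],[0,0,0],[0,0,0],[0,0,0]]}}

```text
clock: 9.02
tool_pos: [0.6112, -0.247, 0.0267]
orientation: [-0.0, 1.0, -0.0, 0.0]
contact_force: [-0.4, -0.3, 0.4]
opening: 0.0751
```

Emit:
{"op": "move_arm", "data": {"gripper": [1,1,1,1,1,1,1,1,1], "travel": [[0,0,0],[0,0,0],[0,0,0],[0,0,0],[0,0,0],[0,0,0],[0,0,0],[0,0,0],[0,0,0]], "turn": [[0,0,0],[0,0,0],[0,0,0],[0,0,0],[0,0,0],[0,0,0],[0,0,0],[0,0,0],[0,0,0]]}}

```text
clock: 9.77
tool_pos: [0.6111, -0.2476, 0.0271]
orientation: [0.0, 1.0, -0.0, 0.0]
contact_force: [-1.5, 1.0, 5.4]
opening: 0.0433
```

Emit:
{"op": "move_arm", "data": {"gripper": [1,1,1,1,1,1,1,1,1,1], "travel": [[0,0,-15],[0,0,-30],[0,0,-30],[0,0,-30],[0,0,-10],[4.5,20,0],[8,35,0],[8.5,38,0],[8.5,38,0],[8.5,38,0]], "turn": [[0,0,0],[0,0,0],[0,0,0],[0,0,0],[0,0,0],[0,0,0],[0,0,0],[0,0,0],[0,0,0],[0,0,0]]}}

```text
clock: 10.6
tool_pos: [0.5715, -0.077, 0.1407]
orientation: [0.0, 1.0, 0.0, -0.001]
contact_force: [0.9, 0.4, 0.1]
opening: 0.0436
```

Emit:
{"op": "move_arm", "data": {"gripper": [1,1,1,1,1,1,1,1,1,1], "travel": [[8.5,38,0],[8.5,38,0],[8.5,38,0],[8.5,38,0],[8.5,38,0],[8.5,38,0],[8.5,38,0],[8.5,38,0],[6,28,0],[6,30,0]], "turn": [[0,0,0],[0,0,0],[0,0,0],[0,0,0],[0,0,0],[0,0,0],[0,0,0],[0,0,0],[0,0,0],[0,0,0]]}}

```text
clock: 11.43
tool_pos: [0.4914, 0.2851, 0.1408]
orientation: [-0.001, 1.0, -0.0, -0.0]
contact_force: [0.1, -0.9, -0.1]
opening: 0.0432
```

Emit:
{"op": "move_arm", "data": {"gripper": [1,1,1], "travel": [[0,0,0],[0,0,0],[0,0,0]], "turn": [[0,0,0],[0,0,0],[0,0,0]]}}

```text
clock: 11.68
tool_pos: [0.4923, 0.2831, 0.1408]
orientation: [-0.0, 1.0, -0.001, -0.0]
contact_force: [-0.5, -0.4, -0.3]
opening: 0.0434
```

```bash
python3 go.py .492 .2842 .061
```

```text
t 11.6833 pos [0.4923 0.2831 0.1408] d_world [ -0.3   1.1 -79.8] tool travel now [ 0.2  1.2 79.8] after turn [ 0.3  1.1 79.8] turn [-0.0011 -0.001   0.0009] open 0.0434 F [-0.5 -0.4 -0.3]
```

Emit:
{"op": "move_arm", "data": {"gripper": [1,1,1,1,1,1,1,1,1], "travel": [[0.3,1.1,15],[0,0,25],[0,0,20],[0,0,10],[0,0,5],[0,0,3],[0,0,1.8],[0,0,0],[0,0,0]], "turn": [[0,0,0],[0,0,0],[0,0,0],[0,0,0],[0,0,0],[0,0,0],[0,0,0],[0,0,0],[0,0,0]]}}

```text
clock: 12.43
tool_pos: [0.4933, 0.285, 0.0627]
orientation: [0.0, 1.0, 0.0, 0.001]
contact_force: [-0.0, 0.9, -0.2]
opening: 0.0434
```

```bash
python3 go.py .492 .2842 .061;python3 - <<'E'
from h import *
im,d=robot.capture("scene");im2,d=robot.capture("top")
cv2.imwrite("pics/a4.png",np.hstack([cv2.resize(im[220:340,320:470],(400,320)),cv2.resize(im2[230:370,140:300],(400,320))]))
E
```

```text
t 12.4333 pos [0.4933 0.285  0.0627] d_world [-1.3 -0.8 -1.7] tool travel now [ 1.3 -0.8  1.7] after turn [ 1.3 -0.8  1.7] turn [ 0.0008  0.0017 -0.0002] open 0.0434 F [-0.   0.9 -0.2]
```

View pics/a4.png

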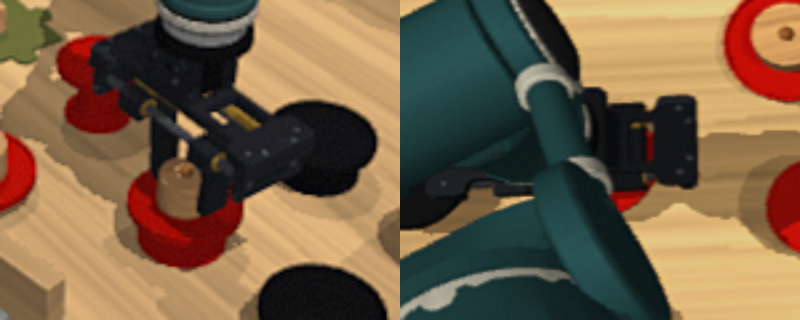

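The medium cake hangs just over the middle of the red middle tier, in its crop at about (180,195). I'll set it down by the last 2 mm.

Emit:
{"op": "move_arm", "data": {"gripper": [1,1,1,1], "travel": [[0,0,1],[0,0,0.7],[0,0,0],[0,0,0]], "turn": [[0,0,0],[0,0,0],[0,0,0],[0,0,0]]}}

```text
clock: 12.87
tool_pos: [0.493, 0.2851, 0.0611]
orientation: [-0.0, 1.0, 0.0, 0.001]
contact_force: [-0.9, 0.4, 4.6]
opening: 0.0436
```

Emit:
{"op": "move_arm", "data": {"gripper": [1,1,1], "travel": [[0,0,0.6],[0,0,0],[0,0,0]], "turn": [[0,0,0],[0,0,0],[0,0,0]]}}

```text
clock: 13.12
tool_pos: [0.493, 0.2851, 0.0611]
orientation: [-0.0, 1.0, 0.0, 0.001]
contact_force: [-3.1, -2.1, 10.5]
opening: 0.0436
```

Emit:
{"op": "move_arm", "data": {"gripper": [-0.4,-0.4,-0.4,-0.4,-0.4,-0.4,-0.4,-0.4,-0.4], "travel": [[0,0,0],[0,0,0],[0,0,0],[0,0,0],[0,0,-5],[0,0,-20],[0,0,-30],[0,0,-25],[0,0,0]], "turn": [[0,0,0],[0,0,0],[0,0,0],[0,0,0],[0,0,0],[0,0,0],[0,0,0],[0,0,0],[0,0,0]]}}

```text
clock: 13.87
tool_pos: [0.496, 0.2866, 0.1455]
orientation: [-0.0, 1.0, 0.002, 0.004]
contact_force: [0.4, 0.9, 0.8]
opening: 0.0615
```

Emit:
{"op": "move_arm", "data": {"gripper": [-0.4,-0.4,-0.4,-0.4,-0.4,-0.4,-0.4,-0.4,-0.4,-0.4], "travel": [[-2,-20,0],[-3.9,-36.5,0],[-3.9,-36.5,0],[-3.9,-36.5,0],[-3.9,-36.5,0],[-3.9,-36.5,0],[-3.9,-36.5,0],[-3.9,-36.5,0],[-3.9,-36.5,0],[-3.9,-36.5,0]], "turn": [[0,0,0],[0,0,0],[0,0,0],[0,0,0],[0,0,0],[0,0,0],[0,0,0],[0,0,0],[0,0,0],[0,0,0]]}}

```text
clock: 14.7
tool_pos: [0.5291, -0.0655, 0.139]
orientation: [0.0, 1.0, 0.0, -0.0]
contact_force: [-0.7, 0.3, 0.1]
opening: 0.0616
```

Emit:
{"op": "move_arm", "data": {"gripper": [-0.4,-0.4,-0.4,-0.4,-0.4,-0.4], "travel": [[-3.9,-36.5,0],[-3.9,-36.5,10],[-2,-16.5,15],[0,0,10],[0,0,0],[0,0,0]], "turn": [[0,0,0],[0,0,0],[0,0,0],[0,0,0],[0,0,0],[0,0,0]]}}

```text
clock: 15.2
tool_pos: [0.5381, -0.1522, 0.103]
orientation: [0.0, 1.0, 0.001, -0.002]
contact_force: [1.0, 0.4, -0.6]
opening: 0.0617
```

```bash
python3 go.py .540 -.153 .025; python3 - <<'E'
from m import *
n="top";im,d=robot.capture(n);s,_=robot.capture("scene")
cv2.imwrite("pics/a5.png",np.hstack([cv2.resize(im[180:380,180:380],(400,400)),cv2.resize(s[170:370,220:420],(400,400))]))
P=pts(n,d);q=P[265:335,185:250].reshape(-1,3);q=q[(q[:,2]>.058)&(q[:,2]<.09)]
print("medium on tier: centre",q.mean(0).round(4),np.ptp(q,axis=0).round(4),"z med",np.median(q[:,2]))
E
```

```text
t 15.2 pos [ 0.5381 -0.1522  0.103 ] d_world [  1.9  -0.8 -78. ] tool travel now [-2.2 -0.9 78. ] after turn [-1.9 -0.8 78. ] turn [ 0.0016 -0.0032 -0.0002] open 0.0617 F [ 1.   0.4 -0.6]
medium on tier: centre [0.4927 0.284  0.0671] [0.0433 0.0426 0.0178] z med 0.06696151026247843
```

View pics/a5.png

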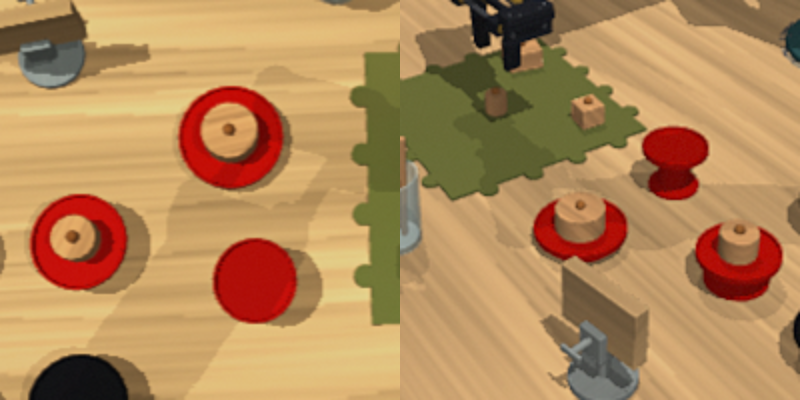

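The medium cake is flat on the middle tier, bead at (72,237) in the crop and centred within 1 mm. The gripper is now over the small cake.

Emit:
{"op": "move_arm", "data": {"gripper": [-0.4,-0.4,-0.4,-0.4,-0.4,-0.4,-0.4], "travel": [[-1.5,-0.6,15],[0,0,25],[0,0,20],[0,0,14],[0,0,4],[0,0,0],[0,0,0]], "turn": [[0,0,0],[0,0,0],[0,0,0],[0,0,0],[0,0,0],[0,0,0],[0,0,0]]}}

```text
clock: 15.88
tool_pos: [0.5417, -0.1533, 0.0274]
orientation: [-0.001, 1.0, -0.0, 0.001]
contact_force: [0.3, 0.4, 0.4]
opening: 0.0616
```

Emit:
{"op": "move_arm", "data": {"gripper": [1,1,1,1,1,1,1,1,1], "travel": [[0,0,0],[0,0,0],[0,0,0],[0,0,0],[0,0,0],[0,0,0],[0,0,0],[0,0,0],[0,0,0]], "turn": [[0,0,0],[0,0,0],[0,0,0],[0,0,0],[0,0,0],[0,0,0],[0,0,0],[0,0,0],[0,0,0]]}}

```text
clock: 16.63
tool_pos: [0.5412, -0.154, 0.0268]
orientation: [-0.0, 1.0, -0.0, 0.0]
contact_force: [-1.3, 0.7, 5.4]
opening: 0.0294
```

Emit:
{"op": "move_arm", "data": {"gripper": [1,1,1,1,1,1,1,1,1,1], "travel": [[0,0,-15],[0,0,-30],[0,0,-35],[0,0,-30],[0,0,-13],[8,21,0],[12,33,0],[12,33,0],[12,33,0],[12,33,0]], "turn": [[0,0,0],[0,0,0],[0,0,0],[0,0,0],[0,0,0],[0,0,0],[0,0,0],[0,0,0],[0,0,0],[0,0,0]]}}

```text
clock: 17.47
tool_pos: [0.4834, 0.0002, 0.1481]
orientation: [0.0, 1.0, 0.0, -0.001]
contact_force: [0.2, 0.5, -0.6]
opening: 0.0287
```

Emit:
{"op": "move_arm", "data": {"gripper": [1,1,1,1,1,1,1], "travel": [[12,33,0],[12,33,0],[10,27,0],[8,18.7,0],[0,0,0],[0,0,0],[0,0,0]], "turn": [[0,0,0],[0,0,0],[0,0,0],[0,0,0],[0,0,0],[0,0,0],[0,0,0]]}}

```text
clock: 18.05
tool_pos: [0.4428, 0.1103, 0.1488]
orientation: [-0.0, 1.0, -0.0, -0.0]
contact_force: [-0.2, 0.6, 0.3]
opening: 0.0293
```

```bash
python3 go.py .4435 .1107 .081
```

```text
t 18.05 pos [0.4428 0.1103 0.1488] d_world [  0.7   0.4 -67.8] tool travel now [-0.7  0.4 67.8] after turn [-0.7  0.4 67.8] turn [-0.0007 -0.0007  0.0005] open 0.0293 F [-0.2  0.6  0.3]
```

Emit:
{"op": "move_arm", "data": {"gripper": [1,1,1,1,1,1,1,1,1], "travel": [[0,0.4,15],[0,0,20],[0,0,17],[0,0,8],[0,0,4],[0,0,2.5],[0,0,1.5],[0,0,0],[0,0,0]], "turn": [[0,0,0],[0,0,0],[0,0,0],[0,0,0],[0,0,0],[0,0,0],[0,0,0],[0,0,0],[0,0,0]]}}

```text
clock: 18.8
tool_pos: [0.4437, 0.1112, 0.0822]
orientation: [0.0, 1.0, 0.0, 0.001]
contact_force: [0.0, 0.2, 0.2]
opening: 0.029
```

Emit:
{"op": "move_arm", "data": {"gripper": [1,1,1], "travel": [[0,0,0.8],[0,0,0],[0,0,0]], "turn": [[0,0,0],[0,0,0],[0,0,0]]}}

```text
clock: 19.05
tool_pos: [0.4431, 0.1113, 0.0809]
orientation: [-0.0, 1.0, 0.0, 0.0]
contact_force: [-0.1, 0.0, -0.4]
opening: 0.0292
```

Emit:
{"op": "move_arm", "data": {"gripper": [1,1,1], "travel": [[0,0,0.6],[0,0,0],[0,0,0]], "turn": [[0,0,0],[0,0,0],[0,0,0]]}}

```text
clock: 19.3
tool_pos: [0.4432, 0.1114, 0.0808]
orientation: [-0.0, 1.0, 0.0, 0.0]
contact_force: [-1.2, -1.0, 5.1]
opening: 0.0295
```

Emit:
{"op": "move_arm", "data": {"gripper": [-0.15,-0.15,-0.15,-0.15,-0.15,-0.15,-0.15,-0.15,-0.15,-0.15], "travel": [[0,0,0],[0,0,0],[0,0,0],[0,0,0],[0,0,-5],[0,0,-20],[0,0,-30],[0,0,-30],[0,0,-15],[0,0,0]], "turn": [[0,0,0],[0,0,0],[0,0,0],[0,0,0],[0,0,0],[0,0,0],[0,0,0],[0,0,0],[0,0,0],[0,0,0]]}}

```text
clock: 20.13
tool_pos: [0.4459, 0.1118, 0.1846]
orientation: [-0.0, 1.0, 0.001, 0.004]
contact_force: [0.1, 0.0, 0.1]
opening: 0.0509
```

Emit:
{"op": "move_arm", "data": {"gripper": [-0.15,-0.15,-0.15,-0.15,-0.15,-0.15,-0.15,-0.15,-0.15,-0.15], "travel": [[0,-20,0],[0,-40,0],[0,-40,0],[0,-40,0],[0,-40,0],[0,-40,0],[0,-40,0],[0,-20,0],[0,0,0],[0,0,0]], "turn": [[0,0,0],[0,0,0],[0,0,0],[0,0,0],[0,0,0],[0,0,0],[0,0,0],[0,0,0],[0,0,0],[0,0,0]]}}

```text
clock: 20.97
tool_pos: [0.4419, -0.1693, 0.1786]
orientation: [0.002, 1.0, 0.001, -0.001]
contact_force: [0.4, 0.3, -0.8]
opening: 0.0503
```

```bash
python3 - <<'E'
from m import *
n="top";im,d=robot.capture(n);s,ds=robot.capture("scene")
cv2.imwrite("pics/a6.png",np.hstack([cv2.resize(im[140:390,140:390],(400,400)),cv2.resize(s[170:370,190:430],(400,333),).copy() if 0 else cv2.resize(s[160:400,190:430],(400,400))]))
P=pts(n,d)
for nm,(a,b,c,e),lo,hi,t in(("large",(215,275,265,325),.038,.07,(.595,.1305)),("med",(265,335,185,250),.058,.09,(.492,.2842)),("small",(285,345,280,335),.078,.12,(.4425,.1107))):
    q=P[a:b,c:e].reshape(-1,3);q=q[(q[:,2]>lo)&(q[:,2]<hi)];print(nm,q.mean(0).round(4),np.ptp(q,axis=0).round(3),((q.mean(0)[:2]-t)*1000).round(1))
measure("scene",s,ds)
E
```

```text
large [0.5951 0.1312 0.0467] [0.058 0.057 0.018] [0.1 0.7]
med [0.4928 0.2841 0.0671] [0.043 0.043 0.02 ] [ 0.8 -0.1]
small [0.4424 0.1113 0.0875] [0.028 0.028 0.017] [-0.1  0.6]
scene red [357. 252.] zmax 0.0615 0.022 [433.8  97.8] 150.0
scene red [357. 252.] zmax 0.0615 0.042 [451.7 118.7] 146.1
scene red [357. 252.] zmax 0.0615 0.062 [469.5 139.7] 142.2
scene red [310. 288.] zmax 0.0223 0.022 [600.8 138.3] 115.7
scene red [310. 288.] zmax 0.0223 0.042 [614.3 158.2] 112.7
scene red [310. 288.] zmax 0.0223 0.062 [627.8 178.1] 109.7
scene red [389. 303.] zmax 0.0417 0.022 [489.9 283.4] 127.3
scene red [389. 303.] zmax 0.0417 0.042 [506.3 299.5] 124.0
scene red [389. 303.] zmax 0.0417 0.062 [522.7 315.7] 120.7
scene wood [282. 194.] z 0.0334 c depth [ 0.447  -0.2314] rect [ 448.8 -228.6] [39.2 52. ] 78 circ r [array([ 447.2, -231. ]), np.float64(29.5)] area 113
scene wood [314. 222.] z 0.0334 c depth [ 0.4536 -0.0574] rect [455.2 -56.6] [41.5 37.6] 83 circ r [array([453.7, -57.6]), np.float64(23.5)] area 115
```

View pics/a6.png

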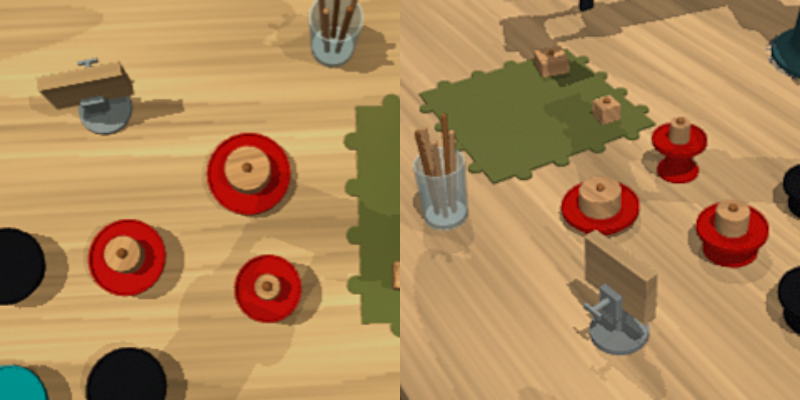

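All three cakes stand upright and centred. In the top crop their beads are at (247,168), (122,254) and (267,287). The squares, tumbler and clamp are where they started, and the arm is clear.

```bash
python3 -c "
from cell import robot
robot.finish_job()"
```

```text
the job is handed in; nothing more can be done
```

I set the large, medium and small cakes on the low, middle and high red levels in that order, releasing each before taking the next. I handed the job in at about 21 s on the robot's clock; no verdict is reported.

**Cakes:** in the last top-camera check all three looked upright and released. Their centres were within 1 mm of the plate centres I measured, and the camera calibration is good to about 2 mm. Their top heights matched being seated on the plates, allowing for the top camera reading about 1 mm low.

**Other pieces:** the two square pieces were within 1 mm of their starting positions. I checked the tumbler and clamp only by eye in the pictures, and they looked unmoved. The gripper was clear of everything. No check failed.

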